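# Clamp the jar in the ratchet holder

### The arm

A 6-joint arm with a two-finger parallel gripper is mounted at the origin on a cart in front of the work surface, level with it; the furniture and walls round the work are solid. World frame = base frame: x ahead of the robot, y to its left, z up, the work surface at z = 0. Lengths are in mm, angles in rad, forces in N, time in s.
With the tool pointing down it reaches from about 350 to 775 mm from the base axis. Payload 7.3 kg.
Tool frame: the origin (TCP) lies at the very end of the fingers, on their centre line; the grasp point (between the pads) lies 19 mm behind it; z points along the fingers, y is the line along which they close (so a half turn about z gives the same grasp; the last joint's range is limited). The gripper opens to 92 mm and grips with 3 to 60 N. Pads are 19 mm wide; open, the fingers measure 130 mm over their backs; the gripper's body (75 mm by 190 mm) begins 47 mm behind the grasp point.
Start: joints at [-1.411, 0.342, 1.524, -0, 1.275, -0.146], TCP at [158.077, -500.656, 226.741] pointing down, gripper open.
Joint ranges: [-2.53, 2.53], [-0.77, 2.02], [0.04, 2.7], [-1, 4.14], [0.28, 2.66], [-3.11, 3.11]. Speed limits (rad/s): [2.57, 2.57, 3.14, 3.14, 3.14, 3.14].

### API

Orientations are given as [roll, pitch, yaw] about the fixed x, y, z axes, in that order (R = Rz(yaw) Ry(pitch) Rx(roll)).
In Python, from plant import get_obs, capture, close_job gives the robot as it stands. The module is installed in compiled form; this text tells all that it offers.
- The arm moves only by the shell command python3 -m handwheel 'ROWS'. ROWS is JSON, a list of rows, each a list of 3 entries, a list of its own where there are three numbers: the turn, a rotation vector about the tool's x, y, z in degrees, then the shift along the tool's x, y, z in m, then the opening, from 0 (shut) to 1 (fully open). A call has 1 to 12 rows; each row is the pose to reach, as a shift and turn from the pose commanded when the call began, along the tool's axes at that moment; what a row does not reach only later rows make up. A row lasts 1/10 s, in which the tool goes at most 50 mm and 8.59 degrees, less where a joint would pass 70% of its speed; a pose out of reach is approached as far as the arm can. A call with a gripper value outside its range is refused whole. The fingers move at their own pace and stop on an object; the grip force is fixed at half the most. Time passes only in rows, so rows that repeat a pose let the fingers close. It gives the time, the measured TCP pose, the force, the opening and the grip force at its end, in the units of the state.
- get_obs(): the state, without advancing time (a new reading comes with each control period).
- capture(name): name is "scene" or "top" or "wrist"; returns a dict with "image" (384x512x3 uint8, red, green, blue), "depth" (384x512 float32, mm along the optical axis (not along the pixel's ray), 0 where there is no reading), "fx", "fy", "cx", "cy" (pixels), "k1" (the pictures are not rectified: a ray, as slopes to the right and down, at radius r is drawn at 1 + k1 r^2 times it, then the intrinsics apply), "camera_from_world" (4x4, takes a point from world to camera coordinates). Camera axes: x right, y down, z forward; pixel columns grow to the right and rows downward; lengths in mm; the calibration is good to about 2 mm. A picture is of the moment at which its call begins.
- close_job(): hands the job in; it is judged then, once.
The state is a dict: "time": time; "joint_positions": joint angles; "dq": joint speeds; "tau": joint torques, N m; "tool_pos": TCP position; "tcp_rot": TCP orientation; "contact_force": force on the tool from outside, world axes, zero at the start; "moment": the same for the moment, N m; "grip_width": finger opening in mm; "finger_force": force on a finger pad.
Only numpy, scipy, OpenCV 4.12 (cv2) and the standard library are available. Lean on these libraries where they do the work, as an engineer would, in place of code of your own. Each camera call takes 0.05 s, during which the arm holds its last target. There are 200 camera calls.

### The job

Stand the white-lidded jar upright on the bed of the one-handed jar holder, between its two padded jaws, and let go of it. Then wind the round black knob clockwise, click by click, until the pawl catches at the tooth that holds the jar firmly but not hard, and let go: the jar is glass and cracks if squeezed too much even for a moment, so feel for the load at the knob. Wind the knob rather than push the jaw, and leave the other things on the worktop where they are.

Things in the scene. Friction and masses are not known exactly. Their poses are not given: they have to be found in the camera images.
- clamp: The jar holder, fixed on the worktop: a white plate 110 mm (its x) by 285 mm (its y, from -130 to +155), 12 mm thick; origin on the worktop, z up. Along its y: toothed wheel with red sprung pawl and black knob at y = -75 mm, green moving jaw, bed, green end stop. Jaw and stop are 56 mm wide and reach 50 mm above the worktop. The bed's top is 12 mm above it
- knob_grip (a point): Point on the knob's upright axis, 66 mm above the worktop, where to grip it; it does not turn with the knob, its axes are the holder's. The knob is round, 43 mm across, 50 to 82 mm above the worktop, the same all round, without a mark. Nothing within 80 mm of its axis is higher than 50 mm. Clockwise seen from above winds the jaw toward the stop
- wheel (a point): Point on the knob's axis at the ratchet wheel's top, 33 mm above the worktop, axes the holder's. Wheel 77 mm across, 12 teeth: a click every 30 degrees (0.524 rad), counted from the start, each moving the jaw 6 mm. The pawl drops as a tooth passes; turn 5 degrees past to be sure, and the wheel settles back on that tooth when let go. Let go short of it, it runs back a tooth; no further
- stop_rail (a point): Point on the bed at holder y = +90 mm, the middle of the stop's range; axes the holder's. The stop's own place is NOT measured: its pad's face is at y = 80 to 100 mm (70 to 90 mm from the open jaw's pad) and gives on a spring, 1.5 N per mm, 16 mm of travel. So once the jar is tight each tooth adds about 9 N. Firm means 5 to 20 N of squeeze at rest (2 to 6 clicks in all); over 25 N cracks the jar
- seat (a point): Point on the bed's top (12 mm above the worktop) at holder y = +45 mm, 35 mm from the open jaw's pad: the place for the middle of the jar's underside, clear of the jaw and of every place of the stop by 4 mm. Axes as the holder's
- jaw: The moving jaw, green, with a black rubber pad 52 mm wide, 15 to 49 mm above the worktop; origin at the holder's origin when open, moving along the holder's y; the pad's face is 10 mm toward +y from it. Driven by the knob: held still just past a tooth the knob takes 0 to 0.04 N m without a jar (up to 0.11 in turning), and 0.0115 N m more per newton of squeeze
- jar: The glass jar with the white lid, 62 mm across, 98 mm high; straight body up to 85 mm, lid 58 mm across above; about 0.2 kg. Origin at the middle of its underside, z up
- black_jar: Another jar, black lid, 66 mm across, 82 mm high, to be left where it is. Origin at the middle of its underside
- shaker: White salt shaker, 43 mm across, 105 mm high, to be left where it is. Origin at the middle of its underside
- bowl: Small steel bowl, 80 mm across, 34 mm high, to be left where it is. Origin at the middle of its underside
There are look-alikes about, which are no part of the job. What is shaped like the jar but orange is not meant.

How it is judged:
By the outcome, as a careful person would: the job done as asked, in the order asked, and still so for the second after the job is handed in, with the robot touching nothing.
It also fails if it takes over 72 s, if anything falls off the work surface, if the arm or the gripper's body presses on something with over 40 N, if the wrist force passes 120 N, or if a joint passes its speed limit or range.

## Working session

There is one attempt and no reset: what is moved stays moved. The work goes in short steps, Python scripts to look and compute and a shell command to move; the robot and the scene stay as the last step left them, time stands still between calls to the robot, and variables do not carry over. Pictures are saved under pics/ and viewed, at most 10 in all, crops included, and the job is handed in when it is done.

```bash
mkdir -p pics; cat > h.py <<'E'
import numpy as np, cv2
from plant import get_obs, capture, close_job
from scipy.spatial.transform import Rotation as R
def cap(n,f=None):
    c=capture(n)
    np.savez('last_'+n+'.npz',**c)
    if f: cv2.imwrite('pics/'+f,c['image'][:,:,::-1])
    return c
def ray(c,u,v):
    x,y=(u-c['cx'])/c['fx'],(v-c['cy'])/c['fy']
    a,b=x,y
    for _ in range(10):
        k=1+c['k1']*(a*a+b*b); a,b=x/k,y/k
    T=np.array(c['camera_from_world']); Rm=T[:3,:3]
    return -Rm.T@T[:3,3], Rm.T@np.array([a,b,1.])
def plane(c,u,v,z):
    o,d=ray(c,u,v); return o+d*(z-o[2])/d[2]
def cloud(c):
    # world point per pixel from depth
    H,W=c['depth'].shape; v,u=np.mgrid[:H,:W].astype(float)
    x,y=(u-c['cx'])/c['fx'],(v-c['cy'])/c['fy']; a,b=x,y
    for _ in range(10):
        k=1+c['k1']*(a*a+b*b); a,b=x/k,y/k
    T=np.array(c['camera_from_world']); d=c['depth']
    P=np.stack([a*d,b*d,d],-1)
    return (P-T[:3,3])@T[:3,:3]
E
python3 - <<'E'
from h import *
for n in('scene','top'):
    c=cap(n,n+'1.png'); print(n,c['fx'],c['cx'],c['cy'],c['k1']); print(np.round(c['camera_from_world'],3))
o=get_obs()
for k in o: print(k,np.round(o[k],3))
E
```

```text
scene 466.02285052037655 250.7667798157517 198.38240232774288 -0.13561767672967906
[[-8.760000e-01 -4.820000e-01  6.000000e-03  5.105800e+02]
 [-3.620000e-01  6.500000e-01 -6.690000e-01  1.850410e+02]
 [ 3.190000e-01 -5.880000e-01 -7.440000e-01  1.137654e+03]
 [ 0.000000e+00  0.000000e+00  0.000000e+00  1.000000e+00]]
top 391.87351762938704 256.40159416751493 187.7729162419677 0.0007123000758806206
[[-1.000000e-02 -1.000000e+00 -1.400000e-02  9.885400e+01]
 [-9.970000e-01  1.100000e-02 -8.100000e-02  5.506640e+02]
 [ 8.100000e-02  1.400000e-02 -9.970000e-01  1.224496e+03]
 [ 0.000000e+00  0.000000e+00  0.000000e+00  1.000000e+00]]
time 0.1
joint_positions [-1.411  0.343  1.525 -0.     1.275 -0.146]
dq [ 0.001  0.    -0.003  0.     0.     0.001]
tau [ 2.000e-03 -4.320e+01 -2.447e+01  7.200e-02  5.300e-02 -0.000e+00]
tool_pos [ 157.999 -500.297  226.123]
tcp_rot [-3.14  -0.     0.306]
contact_force [ 0.728 -0.751  0.378]
moment [ 0.017 -0.023 -0.037]
finger_force 0.0
grip_width 91.932
```

View pics/top1.png

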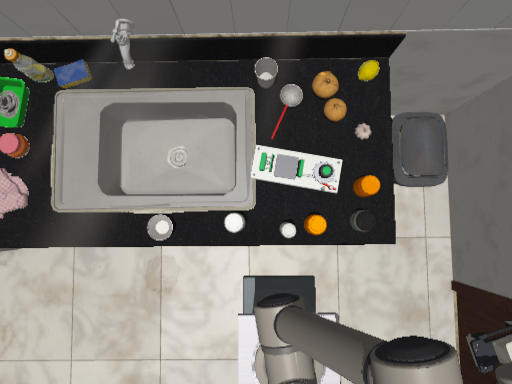

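View pics/scene1.png

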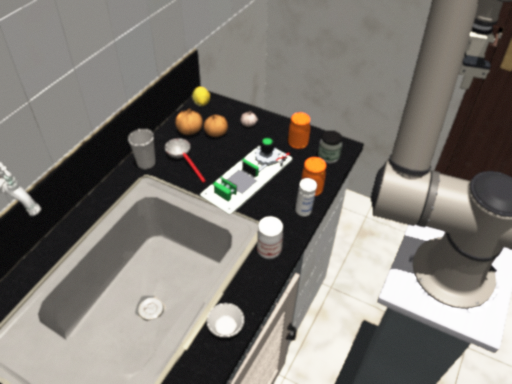

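The top view shows the holder at about (297,169), with its knob at (325,171) and its stop at the left end. The white-lidded jar is at (234,222), the shaker at (288,230), the orange look-alikes at (316,224) and (367,185), the black jar at (361,220) and the bowl at (160,227). Next I measure the holder and jar.

```bash
cat > m.py <<'E'
from h import *
c=dict(np.load('last_top.npz')); im=c['image'].astype(int); P=cloud(c)
hsv=cv2.cvtColor(c['image'],cv2.COLOR_RGB2HSV)
white=((hsv[...,1]<50)&(hsv[...,2]>170)).astype(np.uint8)
m=np.zeros_like(white); m[140:200,245:350]=1
w=white*m
n,l,s,ce=cv2.connectedComponentsWithStats(w); i=1+np.argmax(s[1:,4])
cn=np.vstack([x for x in cv2.findContours((l==i).astype(np.uint8),0,2)[0]])
Q=np.array([plane(c,u,v,12)[:2] for u,v in cn[:,0]],np.float32)
r=cv2.minAreaRect(Q); print('plate',r, cv2.boxPoints(r).round(1).tolist())
def blob(name,u0,v0,rad,mask,z):
    mm=np.zeros_like(white); cv2.circle(mm,(u0,v0),rad,1,-1); mm*=mask
    n,l,s,ce=cv2.connectedComponentsWithStats(mm); i=1+np.argmax(s[1:,4])
    p=cv2.findContours((l==i).astype(np.uint8),0,2)[0]; p=max(p,key=len)
    (u,v),rr=cv2.minEnclosingCircle(p); zz=P[l==i][:,2]
    print(name,(round(u,1),round(v,1)),'diam',2*rr*c['depth'][v0,u0]/c['fx'],'z med',np.median(zz),'pos',plane(c,u,v,z).round(1),'centroid',plane(c,*ce[i],z).round(1))
blob('jar',234,222,16,white,98)
blob('shaker',288,230,13,white,105)
dark=((hsv[...,2]<70)).astype(np.uint8)
green=((hsv[...,0]>45)&(hsv[...,0]<85)&(hsv[...,1]>100)).astype(np.uint8)
blob('knob green',325,171,7,green,82)
blob('knobdark',325,171,10,(green|dark),82)
g=green*m
n,l,s,ce=cv2.connectedComponentsWithStats(g)
for i in range(1,n):
    if s[i,4]>10: print('green',ce[i],s[i],np.median(P[l==i][:,2]),plane(c,*ce[i],50).round(1))
v=P[...,2]; K=(abs(v-82)<12)&(m>0); 
if K.any(): print('z~82 in clamp',K.sum(),np.median(P[K],0))
cv2.imwrite('pics/z1.png',cv2.resize(c['image'][135:245,215:385,::-1],None,fx=4.5,fy=4.5,interpolation=cv2.INTER_CUBIC))
E
python3 m.py
```

```text
plate ((580.8681640625, -26.131546020507812), (287.1749267578125, 178.5519256591797), 79.692138671875) [[467.29998779296875, -151.39999389648438], [643.0, -183.39999389648438], [694.4000244140625, 99.19999694824219], [518.7000122070312, 131.10000610351562]]
jar (233.5, 222.2) diam 55.46187746266613 z med 97.24228707758293 pos [443.7 161.1  98. ] centroid [443.7 161.2  98. ]
shaker (288.3, 230.1) diam 40.82069618140458 z med 104.72407658946756 pos [418.9  -0.8 105. ] centroid [418.7  -0.8 105. ]
knob green (326.2, 170.0) diam 26.708274874798846 z med 83.07885740115738 pos [ 598.6 -120.3   82. ] centroid [ 598.8 -120.6   82. ]
knobdark (325.0, 171.5) diam 42.29497657883344 z med 81.73365131449064 pos [ 594.1 -116.5   82. ] centroid [ 596.5 -116.6   82. ]
green [262.44871795 161.20512821] [259 153   7  18  78] 50.15016181169468 [632.7  72.8  50. ]
green [270.76190476 162.76190476] [269 154   4  18  21] 49.85719403229955 [627.5  46.9  50. ]
green [300.31818182 168.01515152] [297 160   7  17  66] 50.37069306168158 [609.8 -45.1  50. ]
green [326.3015873  169.93650794] [322 166   9   9  63] 83.07885740115738 [ 602.8 -125.9   50. ]
z~82 in clamp 156 [ 598.37869204 -119.61286069   82.00067774]
```

View pics/z1.png

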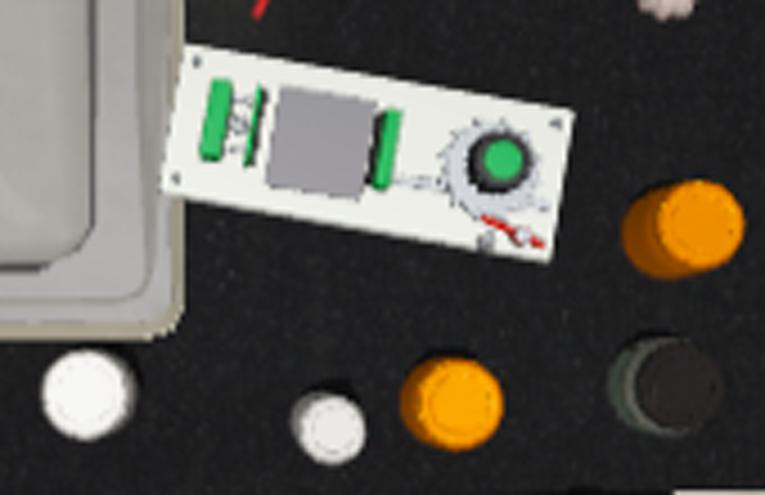

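Crop: plate corners at crop (187,45), (575,110), (550,262), (162,192). The knob's green cap is at (503,160), the jaw at (388,150), and the stop at the left.

```bash
cat > m2.py <<'E'
from h import *
c=dict(np.load('last_top.npz'))
hsv=cv2.cvtColor(c['image'],cv2.COLOR_RGB2HSV)
cs=np.array([plane(c,215+a/4.5-.4,135+b/4.5-.4,12) for a,b in [(187,45),(575,110),(550,262),(162,192)]])
print(cs.round(1), [np.linalg.norm(cs[i]-cs[i-1]).round(1) for i in range(4)], cs.mean(0))
# long edges: white mask columns 268..330, threshold interpolation
g=c['image'].min(2).astype(float)
E=[[],[]]
for u in range(266,333):
    col=g[:,u]; a=np.where(col[140:205]>150)[0]+140
    if len(a)<5: continue
    t,b=a[0],a[-1]
    sub=lambda i,j: i+(j-i)*(col[i]-130)/(col[i]-col[j])
    E[0].append(plane(c,u,sub(t,t-1),12)[:2]); E[1].append(plane(c,u,sub(b,b+1),12)[:2])
ang=[];mid=[]
for e in E:
    e=np.array(e,np.float32); vx,vy,x,y=cv2.fitLine(e,cv2.DIST_HUBER,0,.01,.01).ravel()
    if vy<0: vx,vy=-vx,-vy
    ang.append(np.degrees(np.arctan2(-vx,vy))); mid.append((np.array([vx,vy]),np.array([x,y])))
print('holder yaw from edges',ang)
d=(mid[0][0]+mid[1][0]);d/=np.linalg.norm(d); n=np.array([d[1],-d[0]])
print('width',(mid[0][1]-mid[1][1])@n,'centre offset',(mid[0][1]+mid[1][1])@n/2, 'knob', np.array([598.4,-119.6])@n,'long: knob',np.array([598.4,-119.6])@d,'corners',cs[:,:2]@d)
k=np.array([598.4,-119.6]); 
k=k+n*((mid[0][1]+mid[1][1])@n/2-k@n)*.5
for nm,y in(('origin',0),('knob',-75),('seat',45)): print(nm,(k+d*(y+75)).round(1))
o=get_obs(); print(o['tool_pos'],o['tcp_rot'],o['time'])
E
python3 m2.py
```

```text
[[ 692.9   92.5   12. ]
 [ 642.3 -184.7   12. ]
 [ 533.5 -164.    12. ]
 [ 586.7  111.5   12. ]] [np.float64(107.9), np.float64(281.8), np.float64(110.8), np.float64(280.5)] [613.85812769 -36.16661274  12.        ]
holder yaw from edges [np.float32(-10.7399235), np.float32(-10.766158)]
width 110.62195 centre offset 609.7071 knob 610.2069259405135 long: knob -5.852696871757508 corners [220.17620952 -61.61433897 -61.53992945 218.97711076]
origin [612.1 -45.9]
knob [ 598.2 -119.6]
seat [620.5  -1.7]
[ 157.99894222 -500.29695233  226.12317994] [-3.14026402e+00 -1.81435289e-04  3.05800028e-01] 0.1
```

```bash
cat > rel.py <<'E'
import sys
from h import *
# args: x y z yawdeg ; -> relative shift (m) and rotvec (deg) in tool frame
o=get_obs(); Rc=R.from_euler('xyz',o['tcp_rot']); p=np.array(o['tool_pos'])
print('t',o['time'],'p',p.round(1),'rpy',np.degrees(o['tcp_rot']).round(2),'q',np.round(o['joint_positions'],2))
a=np.array(sys.argv[1:],float).reshape(-1,4)
for x,y,z,yaw in a:
    Rt=R.from_euler('xyz',[180,0,yaw],degrees=True)
    print('turn',(Rc.inv()*Rt).as_rotvec(degrees=True).round(2).tolist(),'shift',(Rc.inv().apply(np.array([x,y,z])-p)/1000).round(4).tolist())
E
python3 rel.py 430 -300 226 35  443.7 161.1 226 79.25
```

```text
t 0.1 p [ 158.  -500.3  226.1] rpy [-1.7992e+02 -1.0000e-02  1.7520e+01] q [-1.41  0.34  1.52 -0.    1.28 -0.15]
turn [-0.07, -0.02, -17.48] shift [0.3197, -0.1091, 0.0003]
turn [-0.06, -0.05, -61.73] shift [0.4716, -0.5447, 0.0009]
```

```bash
python3 -m handwheel '[[[0,0,-8],[0.046,-0.015,0],1],[[0,0,-16],[0.092,-0.031,0],1],[[0,0,-17.5],[0.32,-0.11,0],1],[[0,0,-17.5],[0.32,-0.11,0],1],[[0,0,-17.5],[0.32,-0.11,0],1],[[0,0,-17.5],[0.32,-0.11,0],1],[[0,0,-61.7],[0.472,-0.545,0],1],[[0,0,-61.7],[0.472,-0.545,0],1],[[0,0,-61.7],[0.472,-0.545,0],1],[[0,0,-61.7],[0.472,-0.545,0],1],[[0,0,-61.7],[0.472,-0.545,0],1],[[0,0,-61.7],[0.472,-0.545,0],1]]'; python3 rel.py 443.7 161.1 226 79.25
```

```text
time: 1.3
tool_pos: [425.6, -23.5, 226.6]
tcp_rot: [-3.141, 0.0, 1.387]
contact_force: [1.5, -0.0, 0.3]
grip_width: 91.6
finger_force: 0.0
t 1.3 p [425.6 -23.5 226.6] rpy [-179.99    0.     79.46] q [-0.24  0.16  1.77 -0.    1.21 -0.05]
turn [-0.01, 0.0, 0.21] shift [0.1848, -0.0159, 0.0006]
```

```bash
python3 -m handwheel '[[[0,0,0.2],[0.185,-0.016,0.02],1],[[0,0,0.2],[0.185,-0.016,0.02],1],[[0,0,0.2],[0.185,-0.016,0.02],1],[[0,0,0.2],[0.185,-0.016,0.02],1],[[0,0,0.2],[0.185,-0.016,0.02],1],[[0,0,0.2],[0.185,-0.016,0.02],1],[[0,0,0.2],[0.185,-0.016,0.02],1]]'; python3 - <<'E'
from h import *
c=cap('wrist','w1.png'); cap('top')
E
python3 m.py | grep -v green; python3 rel.py 443.7 161.1 50 79.25
```

```text
time: 2.0
tool_pos: [444.7, 158.5, 206.6]
tcp_rot: [-3.141, 0.001, 1.379]
contact_force: [-0.3, -0.7, 0.5]
grip_width: 92.0
finger_force: 0.0
plate ((581.4478149414062, -25.771514892578125), (288.34271240234375, 178.00827026367188), 79.79778289794922) [[468.29998779296875, -151.89999389648438], [643.5, -183.39999389648438], [694.5999755859375, 100.4000015258789], [519.4000244140625, 131.89999389648438]]
jar (228.0, 222.0) diam 37.83284845563701 z med 566.6194848444356 pos [444.4 177.4  98. ] centroid [445.1 177.2  98. ]
shaker (288.7, 230.2) diam 41.36601323623578 z med 104.32515054449902 pos [418.7  -1.9 105. ] centroid [418.3  -1.2 105. ]
knobdark (325.0, 171.5) diam 42.08410058177729 z med 81.22807346364985 pos [ 594.1 -116.5   82. ] centroid [ 596.7 -116.3   82. ]
z~82 in clamp 157 [ 598.4798888  -119.6198786    81.76185591]
t 2.1 p [445.  158.1 206.8] rpy [1.7999e+02 1.0000e-02 7.8920e+01] q [ 0.18  0.26  1.69 -0.    1.18  0.37]
turn [0.01, 0.01, -0.33] shift [0.0027, -0.0018, 0.1568]
```

View pics/w1.png

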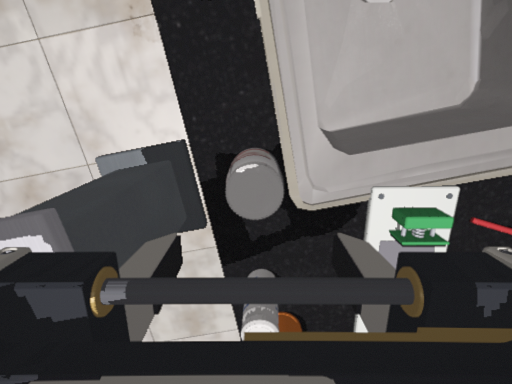

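The wrist view shows the jar at (255,188), centred between the fingers, with the holder's stop at (420,222).

```bash
python3 - <<'E'
from h import *
c=dict(np.load('last_wrist.npz')); P=cloud(c)
K=np.zeros(P.shape[:2],bool); K[140:225,215:295]=1
K&=(abs(P[...,2]-98)<4)
q=P[K]; print(K.sum(),q.min(0),q.max(0),q.mean(0))
(u,v),r=cv2.minEnclosingCircle(np.argwhere(K)[:,::-1].astype(np.float32)); print(u,v,r,plane(c,u,v,98))
print(cv2.minEnclosingCircle(q[:,:2].astype(np.float32)))
E
```

```text
2545 [413.99679685 133.82468171  94.01853549] [470.43874734 190.09972956 101.19469925] [442.54651036 163.11121443  98.29463638]
253.91378784179688 191.5 29.124954223632812 [442.53793426 162.86321916  98.        ]
((442.1998291015625, 161.71771240234375), 28.6677188873291)
```

```bash
python3 -m handwheel '[[[0,0,-0.3],[0.0035,-0.0025,0.05],1],[[0,0,-0.3],[0.0035,-0.0025,0.1],1],[[0,0,-0.3],[0.0035,-0.0025,0.14],1],[[0,0,-0.3],[0.0035,-0.0025,0.157],1],[[0,0,-0.3],[0.0035,-0.0025,0.157],1],[[0,0,-0.3],[0.0035,-0.0025,0.157],1]]'; python3 rel.py 443 162 50 79.25
```

```text
time: 2.7
tool_pos: [443.7, 162.5, 50.3]
tcp_rot: [3.141, -0.0, 1.383]
contact_force: [0.3, 0.6, 0.2]
grip_width: 91.6
finger_force: 0.0
t 2.7 p [443.7 162.5  50.3] rpy [ 1.7996e+02 -1.0000e-02  7.9240e+01] q [ 0.19  0.48  1.89 -0.    0.77  0.38]
turn [0.04, -0.01, -0.01] shift [-0.0006, -0.0006, 0.0003]
```

```bash
python3 -m handwheel '[[[0,0,0],[0,0,0],0],[[0,0,0],[0,0,0],0],[[0,0,0],[0,0,0],0],[[0,0,0],[0,0,0],0],[[0,0,0],[0,0,0],0],[[0,0,0],[0,0,0],0],[[0,0,0],[0,0,0],0],[[0,0,0],[0,0,-0.03],0],[[0,0,0],[0,0,-0.07],0],[[0,0,0],[0,0,-0.11],0],[[0,0,0],[0,0,-0.13],0],[[0,0,0],[0,0,-0.13],0]]'; python3 rel.py 620.5 -1.7 180 79.25
```

```text
time: 3.9
tool_pos: [444.6, 163.5, 182.1]
tcp_rot: [3.136, -0.002, 1.385]
contact_force: [0.0, 0.5, -1.8]
grip_width: 59.9
finger_force: 30.0
t 3.9 p [444.6 163.5 182.1] rpy [ 1.7969e+02 -1.2000e-01  7.9330e+01] q [ 0.19  0.29  1.73 -0.    1.11  0.38]
turn [0.31, -0.12, 0.08] shift [-0.1298, 0.2035, 0.0029]
```

```bash
python3 -m handwheel '[[[0,0,0],[-0.013,0.02,0],0],[[0,0,0],[-0.034,0.053,0],0],[[0,0,0],[-0.056,0.088,0],0],[[0,0,0],[-0.079,0.123,0],0],[[0,0,0],[-0.1,0.157,0],0],[[0,0,0],[-0.117,0.183,0],0],[[0,0,0],[-0.126,0.197,0],0],[[0,0,0],[-0.13,0.2035,0],0],[[0,0,0],[-0.13,0.2035,0],0],[[0,0,0],[-0.13,0.2035,0],0]]'; python3 - <<'E'
from h import *
cap('wrist','w2.png')
E
python3 rel.py 620.5 -1.7 180 79.25
```

```text
time: 4.9
tool_pos: [618.0, -1.5, 178.6]
tcp_rot: [-3.139, -0.0, 1.385]
contact_force: [0.2, -0.4, -1.9]
grip_width: 60.0
finger_force: 30.0
t 4.95 p [618.1  -1.3 179.1] rpy [-1.7991e+02 -1.0000e-02  7.9370e+01] q [-0.13  0.55  1.32  0.    1.27  0.06]
turn [-0.09, -0.01, 0.12] shift [0.0001, 0.0025, -0.0009]
```

View pics/w2.png

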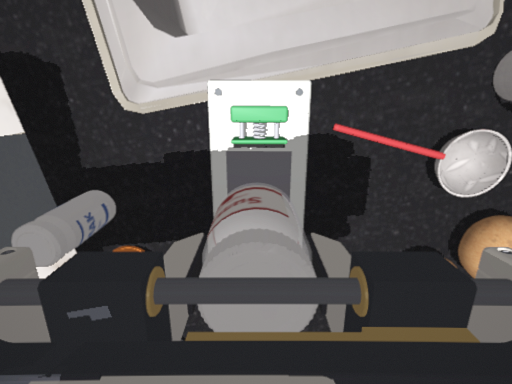

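The wrist view shows the jar held over the holder, with the plate end corners at (209,82) and (310,82) and the stop pad plate at (259,142).

```bash
python3 - <<'E'
from h import *
c=dict(np.load('last_wrist.npz')); P=cloud(c)
g=c['image'].min(2).astype(int)
A=plane(c,209,81.5,12);B=plane(c,310,81.5,12); print(A,B,np.linalg.norm(A-B),np.degrees(np.arctan2(*(B-A)[[1,0]])))
d=np.array([np.sin(np.radians(10.75)),np.cos(np.radians(10.75)),0])
m=(A+B)/2; print('end mid',m,'seat from wrist',m-d*110)
hsv=cv2.cvtColor(c['image'],cv2.COLOR_RGB2HSV)
G=(hsv[...,0]>45)&(hsv[...,0]<85)&(hsv[...,1]>100); G[:95]=0;G[150:]=0
o=np.array([612.1,-45.9,0])
q=P[G]; q=q[q[:,2]>44]; h=(q-o)@d; print('green tops holder y hist',np.histogram(h,bins=np.arange(70,150,4)))
q=P[140:260,215:300].reshape(-1,3)
# jar body side facing camera: lidded points
k=(q[:,2]>60)&(q[:,2]<200); h=q[k]
for z in range(70,170,10):
    s=h[abs(h[:,2]-z)<4]
    if len(s): print(z,len(s),'max holder y',np.percentile((s-o)@d,98))
E
```

```text
[588.14738238 113.23617856  12.        ] [692.26908771  93.49650597  12.        ] 105.97633789918069 -10.734888091094463
end mid [640.20823504 103.36634226  12.        ] seat from wrist [619.69059108  -4.70320149  12.        ]
green tops holder y hist (array([  0,   0,   0,   0,   0,  95, 163,   0,   0,   0,  63, 221, 175,
       134,  96,   0,   0,   0,   0]), array([ 70,  74,  78,  82,  86,  90,  94,  98, 102, 106, 110, 114, 118,
       122, 126, 130, 134, 138, 142, 146]))
130 2 max holder y 71.21539559394094
140 143 max holder y 74.76328289480642
150 229 max holder y 74.96213574643237
160 268 max holder y 75.01130527445184
```

```bash
python3 -m handwheel '[[[0,0,0],[0,0.0023,0.02],0],[[0,0,0],[0,0.0023,0.05],0],[[0,0,0],[0,0.0023,0.08],0],[[0,0,0],[0,0.0023,0.1],0],[[0,0,0],[0,0.0023,0.11],0],[[0,0,0],[0,0.0023,0.113],0],[[0,0,0],[0,0.0023,0.113],0],[[0,0,0],[0,0.0023,0.113],0]]'; python3 rel.py 620.5 -1.7 62 79.25
```

```text
time: 5.75
tool_pos: [622.0, -2.6, 68.1]
tcp_rot: [3.139, -0.0, 1.385]
contact_force: [0.1, 0.3, -1.8]
grip_width: 59.7
finger_force: 30.0
t 5.75 p [622.   -2.6  68.1] rpy [179.86  -0.    79.34] q [-0.13  0.67  1.44 -0.    1.03  0.06]
turn [0.14, -0.0, 0.09] shift [0.0006, -0.0016, 0.0061]
```

```bash
python3 -m handwheel '[[[0,0,0],[0,-0.001,0.002],0],[[0,0,0],[0,-0.001,0.0035],0],[[0,0,0],[0,-0.001,0.0035],0],[[0,0,0],[0,-0.001,0.0035],0]]'; python3 -m handwheel '[[[0,0,0],[0,0,0.001],0],[[0,0,0],[0,0,0.001],0]]';python3 -m handwheel '[[[0,0,0],[0,0,0.001],0],[[0,0,0],[0,0,0.001],0]]'
```

```text
time: 6.15
tool_pos: [620.3, -2.6, 63.3]
tcp_rot: [3.141, 0.0, 1.384]
contact_force: [0.7, 0.1, -1.5]
grip_width: 60.2
finger_force: 30.0
time: 6.35
tool_pos: [620.3, -2.6, 62.2]
tcp_rot: [3.141, 0.0, 1.384]
contact_force: [0.3, -0.3, -1.6]
grip_width: 60.1
finger_force: 30.0
time: 6.55
tool_pos: [620.3, -2.5, 62.1]
tcp_rot: [3.141, 0.0, 1.384]
contact_force: [-2.9, 0.5, 4.4]
grip_width: 60.0
finger_force: 30.0
```

Touched down. Release and lift.

```bash
python3 -m handwheel '[[[0,0,0],[0,0,0],1],[[0,0,0],[0,0,0],1],[[0,0,0],[0,0,0],1],[[0,0,0],[0,0,0],1],[[0,0,0],[0,0,0],1],[[0,0,0],[0,0,-0.03],1],[[0,0,0],[0,0,-0.08],1],[[0,0,0],[0,0,-0.12],1],[[0,0,0],[0,0,-0.14],1],[[0,0,0],[0,0,-0.14],1]]'; python3 - <<'E'
from h import *
c=cap('scene','s2.png'); c=cap('wrist')
cv2.imwrite('pics/s2c.png',cv2.resize(dict(np.load('last_scene.npz'))['image'][110:280,160:390,::-1],None,fx=3,fy=3))
P=cloud(c); d=np.array([np.sin(np.radians(10.75)),np.cos(np.radians(10.75)),0]);o=np.array([612.1,-45.9,0])
K=abs(P[...,2]-110)<5; q=P[K]; print(K.sum(),q.mean(0),cv2.minEnclosingCircle(q[:,:2].astype(np.float32)))
print('jar holder y',(q.mean(0)-o)@d)
E
python3 rel.py 598.2 -119.6 200 150
```

```text
time: 7.55
tool_pos: [622.0, -2.7, 205.1]
tcp_rot: [3.134, -0.0, 1.384]
contact_force: [-0.0, 0.0, -0.6]
grip_width: 91.7
finger_force: 0.0
3620 [574.84543452  -1.76972065 109.21198131] ((523.0533447265625, -3.9339842796325684), 124.92450714111328)
jar holder y 36.4069385871683
t 7.65 p [619.9  -2.5 200.7] rpy [-1.7998e+02  1.0000e-02  7.9320e+01] q [-0.13  0.54  1.28 -0.    1.32  0.06]
turn [-0.03, -0.01, -70.68] shift [-0.1191, 0.0003, 0.0007]
```

View pics/s2c.png

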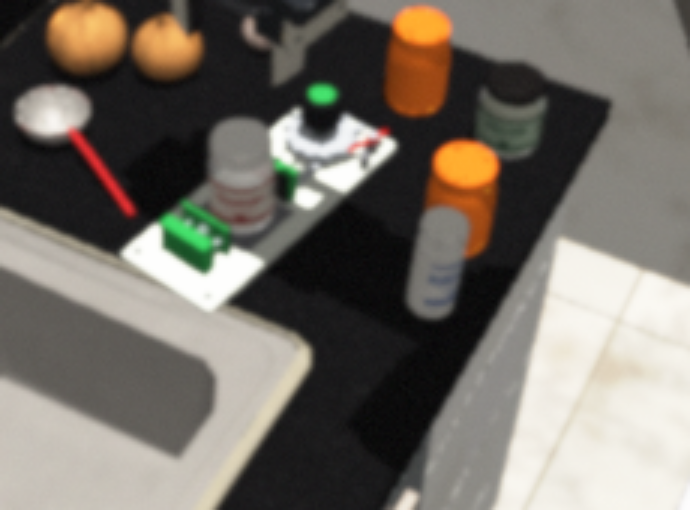

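The jar stands upright on the bed between jaw and stop. On to the knob.

```bash
python3 -m handwheel '[[[0,0,-8],[-0.014,0,0],1],[[0,0,-16],[-0.03,0,0],1],[[0,0,-24],[-0.045,0,0],1],[[0,0,-32],[-0.06,0,0],1],[[0,0,-40],[-0.075,0,0],1],[[0,0,-48],[-0.09,0,0],1],[[0,0,-56],[-0.105,0,0],1],[[0,0,-64],[-0.115,0,0],1],[[0,0,-70.7],[-0.119,0,0],1],[[0,0,-70.7],[-0.119,0,0],1],[[0,0,-70.7],[-0.119,0,0],1]]'; python3 - <<'E'
from h import *
c=cap('wrist','w3.png')
P=cloud(c); K=abs(P[...,2]-82)<5; K[290:]=0; q=P[K]; print(K.sum(),q.mean(0) if K.any() else 0,cv2.minEnclosingCircle(q[:,:2].astype(np.float32)) if K.any() else 0)
E
python3 rel.py 598.2 -119.6 53 150
```

```text
time: 8.75
tool_pos: [597.6, -119.2, 199.6]
tcp_rot: [-3.141, -0.003, 2.615]
contact_force: [0.1, 0.6, -0.3]
grip_width: 91.5
finger_force: 0.0
5677 [ 495.45373271 -185.62288841   82.50988226] ((513.239990234375, -117.97030639648438), 166.62890625)
t 8.8 p [ 597.8 -119.   200. ] rpy [-1.7998e+02 -1.2000e-01  1.4987e+02] q [-0.32  0.52  1.32  0.    1.31 -1.37]
turn [-0.02, -0.12, -0.13] shift [-0.0009, -0.0002, 0.147]
```

View pics/w3.png

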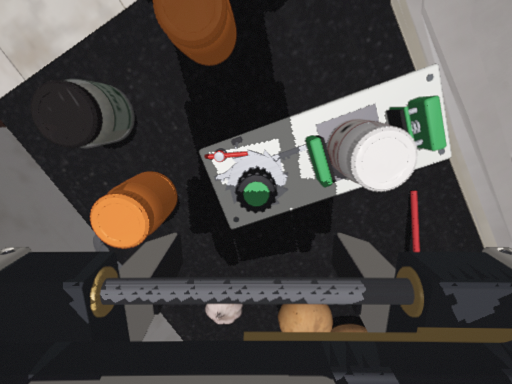

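The wrist view shows the knob at (257,189) between the fingers and the jar at (373,155) clear of the jaw at (318,160).

```bash
python3 - <<'E'
from h import *
c=dict(np.load('last_wrist.npz')); P=cloud(c)
K=abs(P[...,2]-82)<4; M=np.zeros_like(K); M[160:220,225:290]=1; K&=M
print(K.sum(),P[K].mean(0),cv2.minEnclosingCircle(P[K][:,:2].astype(np.float32)), plane(c,257,189,82))
E
python3 -m handwheel '[[[0,0,0],[-0.0006,-0.0002,0.03],1],[[0,0,0],[-0.0006,-0.0002,0.07],1],[[0,0,0],[-0.0006,-0.0002,0.09],1],[[0,0,0],[-0.0006,-0.0002,0.09],1],[[0,0,0],[-0.0006,-0.0002,0.09],1]]'; python3 rel.py 598.2 -119.6 53 150
```

```text
1278 [ 595.29734312 -119.99471114   83.00989617] ((596.3237915039062, -120.59718322753906), 21.649168014526367) [ 593.33740551 -117.27299226   82.        ]
time: 9.3
tool_pos: [598.9, -119.7, 111.5]
tcp_rot: [-3.142, 0.0, 2.618]
contact_force: [-0.1, -0.5, 0.3]
grip_width: 91.8
finger_force: 0.0
t 9.3 p [ 598.9 -119.7  111.5] rpy [-1.8000e+02  1.0000e-02  1.4998e+02] q [-0.32  0.6   1.43 -0.    1.11 -1.37]
turn [-0.0, 0.01, -0.02] shift [0.0007, -0.0003, 0.0585]
```

```bash
python3 -m handwheel '[[[0,0,0],[0.001,-0.0007,0.03],1],[[0,0,0],[0.001,-0.0007,0.05],1],[[0,0,0],[0.001,-0.0007,0.0585],1],[[0,0,0],[0.001,-0.0007,0.0585],1],[[0,0,0],[0.001,-0.0007,0.0585],1]]'; python3 -c "
from h import *
o=get_obs();print(o['contact_force'],o['moment'])"
python3 -m handwheel '[[[0,0,0],[0,0,0],0],[[0,0,0],[0,0,0],0],[[0,0,0],[0,0,0],0],[[0,0,0],[0,0,0],0],[[0,0,0],[0,0,0],0],[[0,0,0],[0,0,0],0],[[0,0,0],[0,0,0],0],[[0,0,0],[0,0,0],0],[[0,0,0],[0,0,0],0],[[0,0,0],[0,0,0],0]]'; cat > st.py <<'E'
from h import *
o=get_obs();print('t',round(o['time'],2),'F',np.round(o['contact_force'],1),'M',np.round(o['moment'],3),'yaw',np.degrees(o['tcp_rot'])[2].round(2),'p',np.round(o['tool_pos'],1),'q6',round(o['joint_positions'][5],2),'w',o['grip_width'],o['finger_force'])
E
python3 st.py
```

```text
time: 9.8
tool_pos: [598.4, -120.3, 54.3]
tcp_rot: [3.141, 0.003, 2.618]
contact_force: [-0.5, -0.6, -0.4]
grip_width: 92.1
finger_force: 0.0
[-0.50851794 -0.57748365 -0.38521477] [ 0.08313904 -0.14956074  0.0242269 ]
time: 10.8
tool_pos: [597.3, -120.1, 52.7]
tcp_rot: [-3.141, -0.0, 2.618]
contact_force: [-1.6, -0.2, 0.4]
grip_width: 42.5
finger_force: 30.0
t 10.8 F [-1.6 -0.2  0.4] M [ 0.005 -0.159  0.013] yaw 150.02 p [ 597.3 -120.1   52.7] q6 -1.37 w 42.45697424495836 29.99994993209839
```

```bash
python3 -m handwheel '[[[0,0,7],[0,0,0],0],[[0,0,14],[0,0,0],0],[[0,0,21],[0,0,0],0],[[0,0,28],[0,0,0],0],[[0,0,32],[0,0,0],0],[[0,0,35],[0,0,0],0],[[0,0,35],[0,0,0],0],[[0,0,35],[0,0,0],0],[[0,0,35],[0,0,0],0]]' | head -1; python3 st.py; python3 -m handwheel '[[[0,0,0],[0,0,0],0]]' >/dev/null; python3 st.py;python3 -m handwheel '[[[0,0,0],[0,0,0],0]]' >/dev/null; python3 st.py;python3 -m handwheel '[[[0,0,0],[0,0,0],0]]' >/dev/null; python3 st.py
```

```text
time: 11.7
t 11.7 F [-2.  -2.1 -0. ] M [-0.324  0.161  0.03 ] yaw 115.08 p [ 597.2 -120.2   52.7] q6 -0.76 w 42.608924145729034 30.000035762786865
t 11.8 F [-1.2 -1.4  0.6] M [-0.357  0.161  0.029] yaw 115.06 p [ 597.2 -120.2   52.7] q6 -0.76 w 42.394944179949384 30.000029504299164
t 11.9 F [-1.9 -2.8  1.1] M [-0.349  0.181  0.005] yaw 115.04 p [ 597.2 -120.2   52.7] q6 -0.76 w 42.76263023621934 30.00006079673767
t 12.0 F [-1.5 -1.9  1.5] M [-0.417  0.227  0.015] yaw 115.04 p [ 597.2 -120.2   52.7] q6 -0.76 w 42.81722427057049 30.000141263008118
```

```bash
python3 -m handwheel '[[[0,0,7],[0,0,0],0],[[0,0,14],[0,0,0],0],[[0,0,21],[0,0,0],0],[[0,0,27],[0,0,0],0],[[0,0,30],[0,0,0],0],[[0,0,30],[0,0,0],0],[[0,0,30],[0,0,0],0],[[0,0,30],[0,0,0],0]]' | head -1; python3 st.py; python3 -m handwheel '[[[0,0,0],[0,0,0],0]]' >/dev/null; python3 st.py;python3 -m handwheel '[[[0,0,0],[0,0,0],0]]' >/dev/null; python3 st.py;python3 -m handwheel '[[[0,0,0],[0,0,0],0]]' >/dev/null; python3 st.py
```

```text
time: 12.8
t 12.8 F [-3.8 -3.8  1.6] M [-0.614  0.567  0.031] yaw 85.09 p [ 597.1 -120.2   52.7] q6 -0.24 w 42.13059111521214 30.000231564044952
t 12.9 F [-4.8 -2.7  2.5] M [-0.561  0.601  0.014] yaw 85.09 p [ 597.  -120.3   52.6] q6 -0.24 w 42.54765502324523 30.00014841556549
t 13.0 F [-5.  -4.2  0.7] M [-0.559  0.562 -0.028] yaw 85.09 p [ 597.1 -120.2   52.7] q6 -0.24 w 42.07810961599836 30.000232458114624
t 13.1 F [-3.7 -3.6  1.4] M [-0.588  0.559  0.039] yaw 85.09 p [ 597.  -120.2   52.6] q6 -0.24 w 42.550531916150234 30.00016987323761
```

```bash
python3 -m handwheel '[[[0,0,7],[0,0,0],0],[[0,0,14],[0,0,0],0],[[0,0,21],[0,0,0],0],[[0,0,27],[0,0,0],0],[[0,0,30],[0,0,0],0],[[0,0,30],[0,0,0],0],[[0,0,30],[0,0,0],0],[[0,0,30],[0,0,0],0]]' | head -1; python3 st.py; python3 -m handwheel '[[[0,0,0],[0,0,0],0]]' >/dev/null; python3 st.py;python3 -m handwheel '[[[0,0,0],[0,0,0],0]]' >/dev/null; python3 st.py;python3 -m handwheel '[[[0,0,0],[0,0,0],0]]' >/dev/null; python3 st.py
```

```text
time: 13.9
t 13.9 F [-4.4 -3.7  1.4] M [-0.567  0.664  0.025] yaw 55.1 p [ 596.9 -120.2   52.7] q6 0.29 w 42.634362082402106 30.000324547290802
t 14.0 F [-5.6 -3.5  1.5] M [-0.546  0.726 -0.022] yaw 55.1 p [ 596.8 -120.2   52.7] q6 0.29 w 42.52099369901462 30.000303983688354
t 14.1 F [-4.5 -3.4  2.6] M [-0.592  0.712 -0.022] yaw 55.09 p [ 596.9 -120.2   52.7] q6 0.29 w 42.170923200132506 30.00026375055313
t 14.2 F [-4.8 -2.9  1.3] M [-0.587  0.683  0.024] yaw 55.09 p [ 596.9 -120.2   52.7] q6 0.29 w 42.641991707046834 30.00035136938095
```

```bash
python3 - <<'E'
from h import *
a=cap('scene')['image'][110:240,180:320]; b=cap('wrist')['image']
a=cv2.resize(a,(414,384)); b=b[:,130:]
cv2.imwrite('pics/c4.png',np.hstack([a,b])[:,:,::-1])
E
```

```text
(no output)
```

View pics/c4.png

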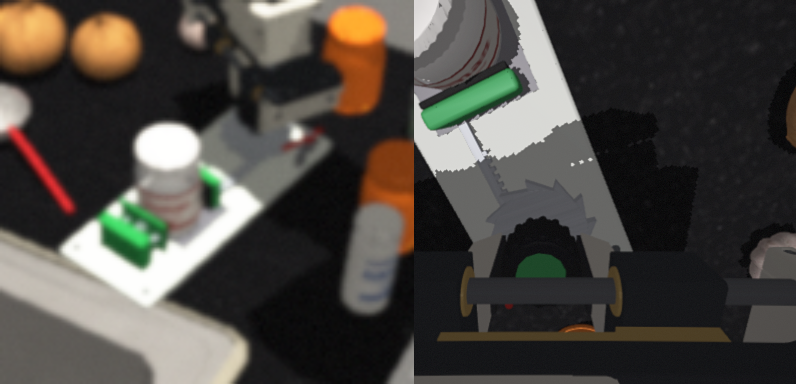

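The jaw (wrist crop 470,100) has moved up against the jar, and the stop's spring is not yet compressed. Next click.

```bash
python3 -m handwheel '[[[0,0,7],[0,0,0],0],[[0,0,14],[0,0,0],0],[[0,0,21],[0,0,0],0],[[0,0,27],[0,0,0],0],[[0,0,30],[0,0,0],0],[[0,0,30],[0,0,0],0],[[0,0,30],[0,0,0],0],[[0,0,30],[0,0,0],0]]' | head -1; python3 st.py; python3 -m handwheel '[[[0,0,0],[0,0,0],0]]' >/dev/null; python3 st.py;python3 -m handwheel '[[[0,0,0],[0,0,0],0]]' >/dev/null; python3 st.py;python3 -m handwheel '[[[0,0,0],[0,0,0],0]]' >/dev/null; python3 st.py;python3 -m handwheel '[[[0,0,0],[0,0,0],0]]' >/dev/null; python3 st.py;python3 -m handwheel '[[[0,0,0],[0,0,0],0]]' >/dev/null; python3 st.py
```

```text
time: 15.1
t 15.1 F [-5.4 -3.1  2. ] M [-0.494  0.79   0.085] yaw 25.11 p [ 596.7 -120.    52.7] q6 0.81 w 42.385592457193965 30.000468492507935
t 15.2 F [-5.7 -2.7  2.7] M [-0.515  0.794  0.06 ] yaw 25.11 p [ 596.7 -120.    52.7] q6 0.81 w 42.458303420305064 30.000453293323517
t 15.3 F [-4.9 -2.4  2.4] M [-0.545  0.834  0.057] yaw 25.11 p [ 596.7 -120.    52.7] q6 0.81 w 42.74916211811386 30.000590085983276
t 15.4 F [-4.6 -2.5  2.5] M [-0.539  0.822  0.115] yaw 25.11 p [ 596.7 -120.    52.7] q6 0.81 w 41.8047203807776 30.00047653913498
t 15.5 F [-4.4 -2.8  2.9] M [-0.456  0.818  0.054] yaw 25.11 p [ 596.7 -120.    52.6] q6 0.81 w 42.47263717862599 30.000464022159576
t 15.6 F [-5.3 -2.4  2.9] M [-0.528  0.805  0.096] yaw 25.11 p [ 596.7 -120.    52.6] q6 0.81 w 42.48740516643915 30.00052034854889
```

Mean moment is 0.078 against a baseline of about 0.012. That is roughly 6 N held and 4 N at rest, so one more click gives about 13 N.

```bash
python3 -m handwheel '[[[0,0,7],[0,0,0],0],[[0,0,14],[0,0,0],0],[[0,0,20],[0,0,0],0],[[0,0,20],[0,0,0],0]]' | head -1; python3 st.py;  python3 -m handwheel '[[[0,0,5],[0,0,0],0],[[0,0,8],[0,0,0],0],[[0,0,10],[0,0,0],0],[[0,0,10],[0,0,0],0],[[0,0,10],[0,0,0],0],[[0,0,10],[0,0,0],0]]' >/dev/null; python3 st.py;python3 -m handwheel '[[[0,0,0],[0,0,0],0]]' >/dev/null; python3 st.py;python3 -m handwheel '[[[0,0,0],[0,0,0],0]]' >/dev/null; python3 st.py;python3 -m handwheel '[[[0,0,0],[0,0,0],0]]' >/dev/null; python3 st.py;python3 -m handwheel '[[[0,0,0],[0,0,0],0]]' >/dev/null; python3 st.py
```

```text
time: 16.0
t 16.0 F [-5.2 -2.8  3.5] M [-0.437  0.856  0.195] yaw 4.96 p [ 596.7 -119.9   52.7] q6 1.16 w 42.377594408946855 30.001389384269714
t 16.6 F [-5.5 -2.   2.9] M [-0.345  0.845  0.171] yaw -4.87 p [ 596.7 -119.9   52.7] q6 1.33 w 42.26384010601974 30.000451505184174
t 16.7 F [-5.4 -2.1  2. ] M [-0.357  0.822  0.185] yaw -4.88 p [ 596.7 -119.9   52.6] q6 1.33 w 42.823691001412506 30.000396072864532
t 16.8 F [-4.6 -2.6  3.1] M [-0.377  0.842  0.23 ] yaw -4.87 p [ 596.7 -119.8   52.7] q6 1.33 w 42.65243589530303 30.000434517860413
t 16.9 F [-5.6 -1.6  3.4] M [-0.344  0.828  0.191] yaw -4.87 p [ 596.7 -119.9   52.7] q6 1.33 w 42.37711549511731 30.000436305999756
t 17.0 F [-5.  -1.9  2.1] M [-0.386  0.825  0.193] yaw -4.87 p [ 596.7 -119.8   52.7] q6 1.33 w 42.72466264342005 30.000374615192413
```

About 15.8 N held, so about 14 N at rest. I ease back onto the pawl to check it carries the load before letting go.

```bash
python3 -m handwheel '[[[0,0,-2],[0,0,0],0],[[0,0,-4],[0,0,0],0],[[0,0,-5.5],[0,0,0],0],[[0,0,-5.5],[0,0,0],0],[[0,0,-5.5],[0,0,0],0]]' |head -1; python3 st.py;python3 -m handwheel '[[[0,0,0],[0,0,0],0]]' >/dev/null; python3 st.py;python3 -m handwheel '[[[0,0,0],[0,0,0],0]]' >/dev/null; python3 st.py
```

```text
time: 17.5
t 17.5 F [-4.9 -1.3  2.2] M [-0.393  0.859  0.078] yaw 0.61 p [ 596.7 -119.9   52.7] q6 1.24 w 42.29254383077993 30.00089854001999
t 17.6 F [-5.8 -2.8  1. ] M [-0.427  0.84   0.062] yaw 0.61 p [ 596.7 -119.8   52.7] q6 1.24 w 42.221309164130695 30.00088334083557
t 17.7 F [-5.3 -1.8  3.5] M [-0.376  0.853  0.092] yaw 0.61 p [ 596.7 -119.9   52.7] q6 1.24 w 42.23398827987656 30.00095844268799
```

```bash
python3 -m handwheel '[[[0,0,-1],[0,0,0],0],[[0,0,-2],[0,0,0],0],[[0,0,-2],[0,0,0],0]]' |head -1; python3 st.py;python3 -m handwheel '[[[0,0,0],[0,0,0],0]]' >/dev/null; python3 st.py;python3 -m handwheel '[[[0,0,0],[0,0,0],0]]' >/dev/null; python3 st.py
```

```text
time: 18.0
t 18.0 F [-6.2 -0.7  3.1] M [-0.445  0.848 -0.529] yaw 2.54 p [ 596.8 -119.8   52.7] q6 1.2 w 42.74126217967885 30.004080533981323
t 18.1 F [-4.2 -0.6  3. ] M [-0.377  0.831 -0.575] yaw 2.52 p [ 596.8 -119.8   52.7] q6 1.2 w 42.631711991886434 30.004151165485382
t 18.2 F [-4.  -1.1  3.1] M [-0.408  0.865 -0.573] yaw 2.52 p [ 596.8 -119.8   52.7] q6 1.2 w 42.33469353073819 30.00423789024353
```

The pawl holds: backing off further turns the moment to -0.57. I relieve that, open the fingers, go up and away.

```bash
python3 -m handwheel '[[[0,0,1.7],[0,0,0],0],[[0,0,1.7],[0,0,0],0],[[0,0,1.7],[0,0,0],1],[[0,0,1.7],[0,0,0],1],[[0,0,1.7],[0,0,0],1],[[0,0,1.7],[0,0,0],1],[[0,0,1.7],[0,0,0],1],[[0,0,1.7],[0,0,-0.03],1],[[0,0,1.7],[0,0,-0.08],1],[[0,0,1.7],[0,0,-0.13],1],[[0,0,1.7],[0,0,-0.17],1],[[0,0,1.7],[0,0,-0.17],1]]'; python3 -m handwheel '[[[0,0,0],[-0.05,0.05,0],1],[[0,0,0],[-0.1,0.1,0],1],[[0,0,0],[-0.13,0.13,0],1],[[0,0,0],[-0.13,0.13,0],1],[[0,0,0],[-0.13,0.13,0],1]]'; python3 - <<'E'
from h import *
a=cap('scene')['image'][100:290,170:380]; b=cap('top')['image'][130:250,140:395]
a=cv2.resize(a,(380,344)); b=cv2.resize(b,(420,198)); b=np.vstack([b,np.zeros((146,420,3),np.uint8)])
cv2.imwrite('pics/end.png',np.hstack([a,b])[:,:,::-1])
E
python3 st.py
```

```text
time: 19.4
tool_pos: [600.2, -120.8, 229.8]
tcp_rot: [3.137, -0.012, 0.015]
contact_force: [0.7, -0.3, -0.2]
grip_width: 91.9
finger_force: 0.0
time: 19.9
tool_pos: [466.6, -254.5, 222.3]
tcp_rot: [3.141, 0.001, 0.01]
contact_force: [0.6, 0.4, -0.2]
grip_width: 91.9
finger_force: 0.0
t 20.0 F [ 0.1  0.3 -0.6] M [0.07  0.005 0.004] yaw 0.71 p [ 469.  -252.2  222.4] q6 0.92 w 92.12523939626728 0.0
```

View pics/end.png

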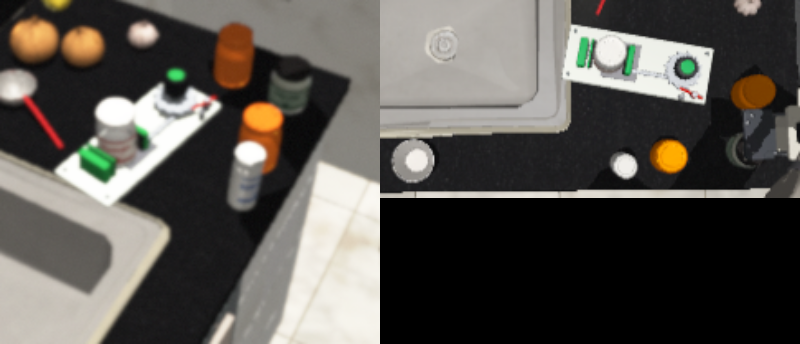

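The jar stands upright, clamped between the advanced jaw and the compressed stop. The pawl is engaged, and the other things are where they were.

```bash
python3 -c "
from plant import close_job
print(close_job())"
```

```text
the job is handed in; nothing more can be done
None
```

Job handed in at about 20 s: the jar stands upright on the bed, wound to the fifth tooth, with the pawl holding and an estimated 14 N squeeze at rest (within the 5–20 N range); the other things were left in place.

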